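# Refit the belt cover of a throwing wheel

### The job

The belt of the bench-top throwing wheel has been changed: take the belt cover off the bench, set it down gently (not dropped) over the raised curb of the belt compartment until it sits flat on the deck, then fasten both quarter-turn studs: with the lever pointing out over the cover's end, push the stud fully in, and turn the lever a quarter turn clockwise to its stop. Leave the pots where they stand.

Things in the scene. Friction and masses are not known exactly. Their poses are not given: they have to be found in the camera images.
- wheel: Bench-top throwing wheel, fixed: grey painted body, x -165 to 165, y -105 to 420 mm, flat deck 130 mm above the bench. Origin on the bench right under the centre of its belt opening; +x away from the robot within 0.2 rad, +y towards the wheelhead. A round splash pan (radius 145, rim at z 182 mm) surrounds the wheelhead (radius 115, top at z 170 mm), both centred at (0, 265) mm.
- seat (a point): Centre of the belt opening at deck height, axes as wheel; the fitted cover's origin lies here, long axis along x, either way round. A sheet curb frames the opening: 189 (x) x 129 (y) mm outside at the deck, leaning in to 177 x 117 mm at its top, 16 mm up. At x +64 and -64 mm steel straps (z 7 to 11 mm) leave a slot 13 mm wide along x: a stud's cross pin passes only with its lever along x.
- cover: Loose belt cover: grey sheet pan 200 (x) x 140 (y) x 27 mm, open below, 0.36 to 0.56 kg, the same after a half turn. Origin: centre of its underside (skirt edge); top face at z 27 mm. Inside 192 x 132 mm: 1.5 mm to spare each side round the curb, which centres it from up to 6 mm off. Bow handle in the middle; a captive stud with a black lever at x +64 and -64 mm.
- handle (a point): Centre of the bow handle's top bar, 61 mm above the cover's underside: round bar 12 mm thick, 76 mm long along the cover's x, 28 mm of clear space under it.
- stud_a_hub (a point): Centre of the top face of stud A's round hub (32 mm diameter), on its axis at x = +64 mm of the cover; the place to press. 28.5 mm above the cover's top face when out, 15 mm when pushed in. Its x axis points along the lever.
- stud_b_hub (a point): The same for stud B, at x = -64 mm of the cover.
- stud_a_tip (a point): End of stud A's lever, 62 mm from the stud's axis, at the height of the hub's top. The lever is a straight bar 14 mm wide; its top is 27.5 mm and its underside 15.5 mm above the cover's top face with the stud out, 14 and 2 mm when pushed in.
- stud_b_tip (a point): The same for stud B.
- stud_a (a joint): Turn of stud A (rad), clockwise from above positive: 0 = lever straight out over its end of the cover (+x of the cover, tip 26 mm past the edge), pin in line with the slot (good to about 0.12 rad); 1.571 = lever across the cover (to its -y), locked. Hard stops at both, 0.06 N m to turn, stays where left, starts at 0 to 1.2. Half pushed in, the slot keeps it from turning.
- stud_b (a joint): The same for stud B: 0 = lever straight out along -x of the cover, 1.571 = towards +y of the cover.
- press_a (a joint): Push-in travel of stud A (m): 0 = out, 0.0135 = fully in at a hard stop. No spring: takes about 6 N and stays where left. Out, the cross pin (26 mm long, 6 mm thick) is above the straps; fully in, it is through the slot and turns beneath them, which holds the cover down.
- press_b (a joint): The same for stud B.
- bowl: Bystander: terracotta bowl 124 mm across, 60 mm high, on the wheelhead; origin at the centre of its underside.
- tumbler: Bystander: white tumbler 76 mm across, 100 mm high, on the bench; origin at the centre of its underside.
- vase: Bystander: blue and white vase 80 mm across, 140 mm high, on the bench; origin at the centre of its underside.
- cup: Bystander: small white tea cup 54 mm across, 48 mm high, on the deck near the opening; origin at the centre of its underside.

How it is judged (in metres and radians):
On the way:
1. the cover sits flat on the deck over the curb, square to the wheel's body (horizontal distance between cover and seat below 0.005 m and z of cover in the frame of seat between -0.002 and 0.002 m and angle between the x axis of cover and the x axis of wheel, either way round below 0.06 rad and angle between cover's own z axis and vertical below 0.03 rad), for 0.2 s.
At the end, for the whole second after the job is handed in: the cover rests flat over the curb (within 5 mm sideways and 2 mm in height of the seat, 0.06 rad of the body's x, 0.03 rad of level), both studs are pushed in (over 11.5 of 13.5 mm) and turned to the locked stop (over 1.4 of 1.571 rad), cover at rest (all of step 1 and value of joint each of stud_a, stud_b above 1.4 rad and value of joint each of press_a, press_b above 0.0115 m and linear speed of cover below 0.02 m/s); the robot touches nothing.
It fails at once if the bowl on the wheelhead is shifted by more than 30 mm or tipped by more than 0.35 rad (distance of bowl from where it was at the start of the episode above 0.03 m or angle between bowl's own z axis and vertical above 0.35 rad).
It fails at once if the tumbler is shifted by more than 30 mm or tipped by more than 0.35 rad (distance of tumbler from where it was at the start of the episode above 0.03 m or angle between tumbler's own z axis and vertical above 0.35 rad).
It fails at once if the vase is shifted by more than 30 mm or tipped by more than 0.35 rad (distance of vase from where it was at the start of the episode above 0.03 m or angle between vase's own z axis and vertical above 0.35 rad).
It fails at once if the tea cup on the deck is shifted by more than 30 mm or tipped by more than 0.35 rad (distance of cup from where it was at the start of the episode above 0.03 m or angle between cup's own z axis and vertical above 0.35 rad).
It fails at once if the cover is dropped or thrown: it moves faster than 0.6 m/s out of the grip (linear speed of cover above 0.6 m/s and contact force between the fingers and cover below 0.2 N).
It also fails if it takes over 72 s, if anything falls off the work surface, if the arm or the gripper's body presses on something with over 40 N, if the wrist force passes 120 N, or if a joint passes its speed limit or range.

### The arm

A 6-joint arm with a two-finger parallel gripper is mounted at the origin on the work surface. World frame = base frame: x ahead of the robot, y to its left, z up, the work surface at z = 0. Lengths are in m, angles in degrees, forces in N, time in s.
With the tool pointing down it reaches from about 0.25 to 0.8 m from the base axis. Payload 8.5 kg.
Tool frame: the origin (TCP) lies at the very end of the fingers, on their centre line; the grasp point (between the pads) lies 19 mm behind it; z points along the fingers, y is the line along which they close (so a half turn about z gives the same grasp; the last joint's range is limited). The gripper opens to 85 mm and grips with 20 to 120 N. Pads are 22 mm wide; open, the fingers measure 114 mm over their backs; the gripper's body (76 mm by 85 mm) begins 54 mm behind the grasp point. The pads swing forward as they close: fully open they stand 13 mm farther back than shut.
Start: joints at [-73.167, 13.648, -0.773, 75.585, 0, 90], TCP at [0.152, -0.502, 0.231] pointing down, gripper open.
Joint ranges: [-152.45, 152.45], [-59.26, 108.67], [-65.41, 83.53], [-104.44, 129.93], [-82.83, 76.93], [-180, 180]. Speed limits (degrees/s): [127.2, 127.2, 159.86, 180, 180, 180].

### API

Orientations are given as a 3x3 rotation matrix whose columns are the frame's x, y, z axes.
In Python, from cell import bot gives the robot as it stands. The module is installed in compiled form; this text tells all that it offers. Calls block until the motion is done:
- bot.goto(position, orientation): joint-space move of the TCP to a pose.
- bot.line_to(position, orientation=None, speed=0.15, stop_force=None): straight line of the TCP; orientation=None keeps the orientation; speed is the mean speed in m/s. With stop_force (N) it stops when the force on the tool has changed by that much, and returns True; else False.
- bot.set_joints(angles): joint-space move.
- bot.let_go() and bot.close(f_grip=None): open the fingers fully, or close them until they stop; f_grip is the grip in N (None keeps the last).
- bot.dwell(seconds).
- bot.ik(position, orientation): joint angles nearest the present ones, or None.
- bot.sense(): the state.
- bot.snapshot(name): name is "side" or "top" or "wrist"; returns a dict with "pixels" (400x640x3 uint8, blue, green, red), "range_z" (400x640 float32, m along the optical axis (not along the pixel's ray), 0 where there is no reading), "mtx" (3x3 intrinsics, pixels), "R" (3x3) and "t" (3): a world point X has camera coordinates R X + t; the wrist camera has in their place "mount" (4x4, takes a point from camera to tool coordinates, whose origin is the TCP and whose axes are the flange's). Camera axes: x right, y down, z forward; pixel columns grow to the right and rows downward; lengths in m; the calibration is good to about 2 mm. A picture is of the moment at which its call begins: read the wrist's pose just before it.
A pose or a line that the arm cannot do raises bot.Unreachable and nothing moves.
- bot.sign_off(): hands the job in; it is judged then, once.
Trained networks look in a picture, given as the dict that the camera call returned (one of the last four; its "shot" number tells which), for a name from the list of things; names that differ only in an ending like _2 or _b are one class to them, and where a whole thing is asked for, a point or a joint stands for the part that bears it (a point fixed in the world has none). Each returns a list of dicts, best first, with "p" (0 to 1); they miss things now and then, are a little off and sometimes report something else, mostly with a low value. They report only what shows in the picture. A call takes as long as a camera call.
- bot.cut_out(picture, target): "pixels" (400x640 bool, what is visible of it) and "box" ([centre column, centre row, width, height] in pixels, round what is visible of it).
- bot.place_of(picture, target): "xy" ([column, row] in pixels: a listed point, or the origin of a listed thing).
The state is a dict: "time": time; "joint_positions": joint angles; "joint_vel": joint speeds; "effort": joint torques, N m; "position": TCP position; "orientation": TCP orientation; "ft_force": force on the tool from outside, world axes, zero at the start; "moment": the same for the moment, N m; "gripper_width": finger opening in m; "finger_force": force on a finger pad.
Only numpy, scipy, OpenCV 4.12 (cv2) and the standard library are available. Lean on these libraries where they do the work, as an engineer would, in place of code of your own. Each camera call takes 0.05 s, during which the arm holds its last target. There are 200 camera calls.

## Working session

There is one attempt and no reset: what is moved stays moved. The work goes in short steps, each a Python script; the robot and the scene stay as the last script left them, time stands still between calls to the robot, and variables do not carry over. Pictures are saved under pics/ and viewed, at most 10 in all, crops included, and the job is handed in when it is done.

```bash
mkdir -p pics; cat > h.py <<'E'
import numpy as np, cv2
from cell import bot
def shot(name):
    s=bot.sense(); p=bot.snapshot(name)
    if name=="wrist":
        T=np.eye(4);T[:3,:3]=s["orientation"];T[:3,3]=s["position"]
        C=T@np.array(p["mount"]); p["c"]=C[:3,3];p["Rc"]=C[:3,:3]
    else:
        R=np.array(p["R"]);p["Rc"]=R.T;p["c"]=-R.T@np.array(p["t"])
    return p
def ray(p,xy):
    d=np.linalg.inv(p["mtx"])@np.array([xy[0],xy[1],1.]); return p["Rc"]@d
def at_z(p,xy,z):
    d=ray(p,xy); return p["c"]+d*(z-p["c"][2])/d[2]
def depth_pt(p,xy,r=2):
    u,v=int(round(xy[0])),int(round(xy[1])); w=p["range_z"][max(0,v-r):v+r+1,max(0,u-r):u+r+1]; w=w[w>0]
    return p["c"]+ray(p,xy)*np.median(w) if w.size else None
def cloud(p,mask):
    v,u=np.nonzero(mask&(p["range_z"]>0)); z=p["range_z"][v,u]
    d=np.linalg.inv(p["mtx"])@np.vstack([u,v,np.ones_like(u)]); return (p["Rc"]@(d*z)).T+p["c"]
def tri(ps,xys):
    A=np.zeros((3,3));b=np.zeros(3)
    for p,x in zip(ps,xys):
        d=ray(p,x);d/=np.linalg.norm(d);M=np.eye(3)-np.outer(d,d);A+=M;b+=M@p["c"]
    return np.linalg.solve(A,b)
E
python3 - <<'E'
from h import *
np.set_printoptions(precision=4,suppress=True)
for n in("top","side"):
    p=shot(n);cv2.imwrite(f"pics/{n}0.png",p["pixels"]);print(n,p["c"])
    for t in("handle","stud_a_hub","stud_a_tip","seat","cover","wheel","bowl","tumbler","vase","cup"):
        for r in bot.place_of(p,t)[:3]:
            print(t,round(r["p"],2),np.round(r["xy"],1),depth_pt(p,r["xy"]))
E
```

```text
top [ 0.4561 -0.0621  1.2371]
handle 0.84 [396.1 204. ] [ 0.5172 -0.3289  0.0648]
stud_a_hub 0.61 [417.4 217.5] [ 0.4742 -0.3968  0.055 ]
stud_a_tip 0.7 [423.9 237.5] [ 0.4093 -0.4316 -0.0004]
seat 0.91 [272.  183.5] [0.5822 0.0519 0.112 ]
cover 0.58 [393.5 206.8] [ 0.5103 -0.3289  0.0269]
wheel 0.7 [275.2 191.6] [0.5575 0.0424 0.1137]
wheel 0.51 [272.6 188.3] [0.5678 0.0503 0.1112]
bowl 0.58 [171.3 171.5] [0.6137 0.3294 0.174 ]
tumbler 0.68 [345.9 257.8] [ 0.3484 -0.1742  0.0056]
vase 0.82 [359.2 140.1] [ 0.7142 -0.2151  0.092 ]
cup 0.83 [227.4 220.4] [0.4738 0.1804 0.1342]
side [0.1033 0.6542 0.7662]
handle 0.89 [373.1 171.8] [ 0.5213 -0.367   0.0303]
stud_a_hub 0.7 [392.2 167. ] [ 0.4694 -0.3879  0.0554]
stud_a_hub 0.2 [288.7 179.4] [ 0.7158 -0.1877  0.0328]
stud_a_tip 0.44 [411.7 171.3] [ 0.4333 -0.478   0.0017]
seat 0.87 [280.7 214.9] [0.58   0.0363 0.1133]
cover 0.66 [367.5 186.8] [ 0.5023 -0.2902  0.0272]
wheel 0.96 [282.1 253.3] [0.4802 0.1674 0.1492]
wheel 0.67 [401.5 236.6] [ 0.3309 -0.1402  0.0294]
bowl 0.63 [176.2 268.7] [0.5628 0.3557 0.2271]
tumbler 0.81 [400.6 238.2] [ 0.332  -0.1385  0.0247]
vase 0.97 [290.4 176.7] [ 0.7123 -0.1919  0.0415]
cup 0.78 [283.2 266.1] [0.4533 0.2008 0.1571]
```

View pics/top0.png

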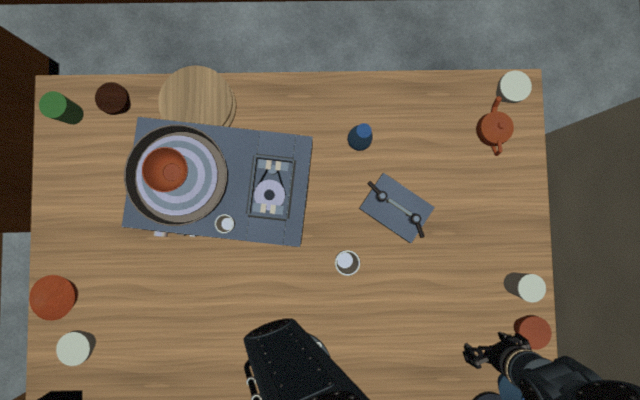

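View pics/side0.png

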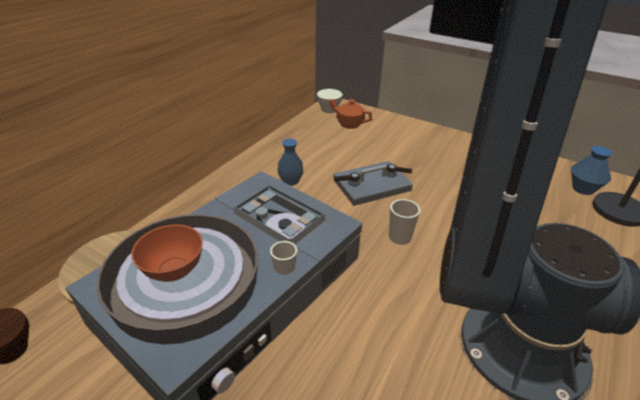

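The top view shows the cover at about (397,207), with studs at (381,197) and (414,218) and both levers roughly outward. The opening is at (271,187), the cup at (226,223), the tumbler at (347,262) and the vase at (360,137). Next I'll take wrist views over the cover.

```bash
cat >> h.py <<'E'
def Rt(deg):  # tool down, tool x axis at heading deg
    a=np.radians(deg);c,s=np.cos(a),np.sin(a); return np.array([[c,s,0],[s,-c,0],[0,0,-1.]])
E
python3 - <<'E'
from h import *
np.set_printoptions(precision=4,suppress=True)
s=bot.sense();print(s["time"],s["orientation"])
def look(names,i):
    p=shot("wrist");cv2.imwrite(f"pics/w{i}.png",p["pixels"]);print(i,"t",bot.sense()["time"],"cam",p["c"],p["Rc"][:,2])
    for t in names:
        for r in bot.place_of(p,t)[:3]:
            print(t,round(r["p"],2),np.round(r["xy"],1),depth_pt(p,r["xy"]))
    np.save(f"w{i}.npy",p,allow_pickle=True)
for yaw in(57,-123):
    q=bot.ik([.515,-.335,.30],Rt(yaw));print(yaw,q)
N=("handle","stud_a_hub","stud_a_tip","cover")
y=57 if bot.ik([.515,-.335,.30],Rt(57)) is not None else -123
q1=bot.ik([.515,-.335,.30],Rt(57));q2=bot.ik([.515,-.335,.30],Rt(-123))
j=np.array(s["joint_positions"])
bot.goto([.515,-.335,.32],Rt(57)); look(N,1)
bot.goto([.545,-.32,.36],Rt(57)); look(N,2)
E
```

```text
1.1 [[ 0.9572  0.2896 -0.    ]
 [ 0.2896 -0.9572  0.0001]
 [ 0.     -0.0001 -1.    ]]
57 [-33.0434  22.381   21.8341  89.4532   0.      89.9566]
-123 [-33.0434  22.381   21.8341  89.4532   0.     -90.0434]
1 t 2.6667 cam [ 0.5552 -0.2737  0.462 ] [-0.1601 -0.2446 -0.9563]
handle 0.81 [318.4 168.4] [ 0.5094 -0.3389  0.0656]
stud_a_hub 0.83 [319.9 212.3] [ 0.4766 -0.3926  0.0558]
stud_a_hub 0.64 [320.4 159.3] [ 0.518  -0.3304  0.0663]
cover 0.64 [320.2 158.9] [ 0.518  -0.3299  0.0661]
2 t 3.2417 cam [ 0.5863 -0.2579  0.5028] [-0.1579 -0.2457 -0.9564]
handle 0.73 [308.2 184.3] [ 0.5119 -0.3417  0.0659]
stud_a_hub 0.55 [305.7 221.5] [ 0.4747 -0.3902  0.0555]
stud_a_tip 0.7 [281.1 250.3] [ 0.3948 -0.4278  0.0006]
stud_a_tip 0.2 [305.3 184.8] [ 0.5079 -0.3402  0.0652]
cover 0.65 [310.6 174.5] [ 0.5224 -0.332   0.0638]
```

```bash
python3 - <<'E'
from h import *
np.set_printoptions(precision=4,suppress=True)
q=bot.ik([.58,.05,.42],Rt(-7)); print(q)
bot.goto([.55,-.05,.45],Rt(-7))
for i,xy in((3,[.56,.03]),(4,[.60,.04])):
    bot.goto([*xy,.43],Rt(-7))
    p=shot("wrist");cv2.imwrite(f"pics/w{i}.png",p["pixels"]);np.save(f"w{i}.npy",p,allow_pickle=True)
    for t in("seat","cup","bowl"):
        for r in bot.place_of(p,t)[:2]: print(i,t,round(r["p"],2),np.round(r["xy"],1),at_z(p,r["xy"],.13))
print(bot.sense()["time"])
cv2.imwrite("pics/m1.png",np.vstack([cv2.imread("pics/w2.png")[80:380],cv2.imread("pics/w3.png")[50:350]]))
# top-face plane cloud of cover
for i in(1,2):
    p=np.load(f"w{i}.npy",allow_pickle=True).item();P=cloud(p,np.ones((400,640),bool))
    g=np.linalg.norm(P[:,:2]-[.515,-.335],axis=1)<.14
    m=g&(P[:,2]>.018)&(P[:,2]<.034);print(i,"cover",m.sum(),np.median(P[m,2]),cv2.minAreaRect(P[m,:2].astype(np.float32)*1000))
    h=P[g&(P[:,2]>.058)&(P[:,2]<.075)];print("bar",len(h),h.max(0),cv2.minAreaRect(h[:,:2].astype(np.float32)*1000))
    b=np.abs(P[:,2])<.01;print("bench z",np.median(P[b,2]))
for i in(3,4):
    p=np.load(f"w{i}.npy",allow_pickle=True).item();P=cloud(p,np.ones((400,640),bool))
    g=np.linalg.norm(P[:,:2]-[.58,.045],axis=1)<.13
    d=g&(abs(P[:,2]-.13)<.005);print(i,"deck",np.median(P[d,2]))
    m=g&(P[:,2]>.139)&(P[:,2]<.152);print("curb",m.sum(),P[m,2].max(),cv2.minAreaRect(P[m,:2].astype(np.float32)*1000))
E
```

```text
[   4.9271   21.5138   38.2417  106.7279    0.     -168.0729]
3 seat 0.87 [304.6 151.1] [0.5728 0.0513 0.13  ]
3 cup 0.71 [229.1 228.5] [0.4706 0.1803 0.13  ]
3 bowl 0.78 [ 84.6 146.6] [0.6158 0.3556 0.13  ]
4 seat 0.69 [311.5 176.3] [0.577  0.0548 0.13  ]
4 cup 0.87 [239.2 254.8] [0.4673 0.1823 0.13  ]
4 bowl 0.84 [ 98.  178.1] [0.612  0.3595 0.13  ]
8.4583
1 cover 12252 0.026591630349468903 ((511.2449645996094, -341.3025207519531), (199.8442840576172, 140.20648193359375), 54.75008773803711)
bar 605 [ 0.5388 -0.3045  0.0686] ((511.1929016113281, -341.28973388671875), (87.88802337646484, 11.90669059753418), 54.75367736816406)
bench z -0.0003894534347998191
2 cover 9831 0.026593771423226664 ((511.0896301269531, -341.28521728515625), (200.03140258789062, 140.26031494140625), 54.73199462890625)
bar 477 [ 0.5438 -0.2903  0.0687] ((516.3077392578125, -334.0108947753906), (103.19197082519531, 12.0353364944458), 54.854766845703125)
bench z -0.00039716701138015065
3 deck 0.1296187422995672
curb 3365 0.14777673680237335 ((573.6927490234375, 52.74613952636719), (122.1329574584961, 180.01499938964844), 82.5219955444336)
4 deck 0.1296135562675601
curb 3260 0.1477504597010788 ((573.4990234375, 52.911346435546875), (122.1969985961914, 180.0728759765625), 82.74219512939453)
```

View pics/m1.png

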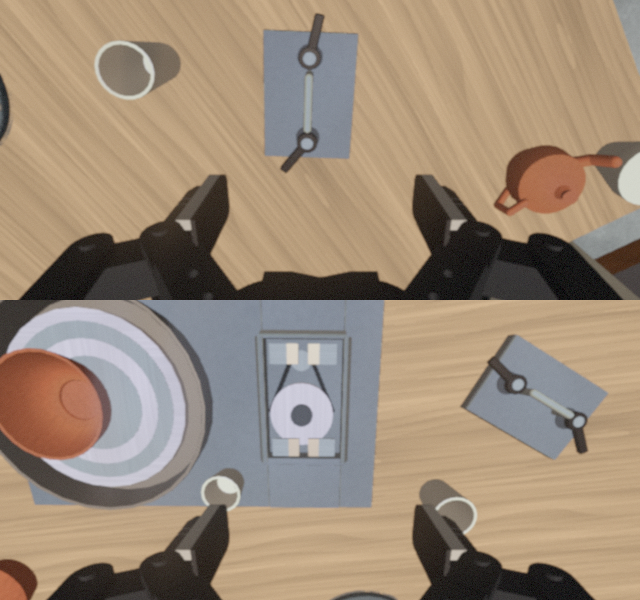

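The wrist clouds give these positions:
- **Cover:** (0.511,-0.341), heading 54.75°, 200x140 mm, top at z 0.027.
- **Bar:** top at z 0.067.
- **Seat:** (0.5736,0.0528), heading -7.4°, deck at z 0.130.

All of these match the given sizes. Next I'll grasp the cover, carry it over and look.

```bash
python3 - <<'E'
from h import *
np.set_printoptions(precision=4,suppress=True)
c=np.array([.5112,-.3413]);s=np.array([.5736,.0528]);Rg=Rt(234.75);Rp=Rt(172.6)
bot.let_go()
bot.goto([*c,.16],Rg)
bot.line_to([*c,.042],Rg,speed=.1)
bot.close(f_grip=80)
st=bot.sense();print(st["time"],st["gripper_width"],st["finger_force"],st["position"],st["ft_force"])
bot.line_to([*c,.10],Rg,speed=.08)
st=bot.sense();print(st["gripper_width"],st["ft_force"])
bot.line_to([*c,.30],Rg,speed=.15)
bot.goto([*s,.30],Rp)
st=bot.sense();print(st["time"],st["gripper_width"],st["position"],st["joint_positions"])
p=shot("wrist");cv2.imwrite("pics/w5.png",p["pixels"])
p2=shot("side");cv2.imwrite("pics/s5.png",p2["pixels"])
P=cloud(p,np.ones((400,640),bool))
g=np.linalg.norm(P[:,:2]-s,axis=1)<.13
m=g&(P[:,2]>.27)&(P[:,2]<.30);print("top",m.sum(),np.median(P[m],0),cv2.minAreaRect(P[m,:2].astype(np.float32)*1000))
A=np.c_[P[m,:2],np.ones(m.sum())];print("plane",np.linalg.lstsq(A,P[m,2],rcond=None)[0])
cv2.imwrite("pics/m2.png",np.vstack([p["pixels"][:300],p2["pixels"][100:400]]))
E
```

```text
12.4333 0.009406977560791722 78.00140976905823 [ 0.5112 -0.3413  0.0423] [-1.2427  1.1849  4.1418]
0.009475483724555454 [ 0.4564  0.0939 -6.1647]
16.35 0.009628440437987239 [0.5736 0.0522 0.2999] [ 5.2094 18.2416 15.605  87.3744 -0.0175 12.6027]
top 53800 [0.5293 0.0518 0.2842] ((559.1893310546875, 54.05348587036133), (139.9742431640625, 170.56283569335938), 82.52143859863281)
plane [-0.0002 -0.0005  0.2844]
```

View pics/m2.png

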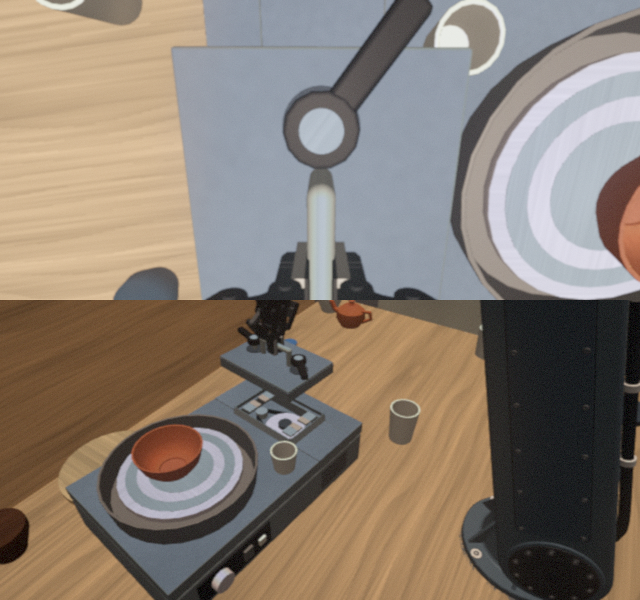

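The cover hangs level and square over the opening. Lever B, at wheel pixel (320,130) in the wrist view, is turned about 40° towards the cup but clears it. Lowering now.

```bash
python3 - <<'E'
from h import *
np.set_printoptions(precision=4,suppress=True)
s=np.array([.5736,.0528]);Rp=Rt(172.6)
bot.line_to([*s,.195],Rp,speed=.12)
print(bot.line_to([*s,.170],Rp,speed=.02,stop_force=10))
st=bot.sense();print(st["time"],st["position"],st["ft_force"])
E
```

```text
True
18.5167 [0.5735 0.0528 0.1722] [ 0.0228 -0.0074  6.9929]
```

```bash
python3 - <<'E'
from h import *
np.set_printoptions(precision=4,suppress=True)
s=np.array([.5736,.0528])
bot.let_go()
bot.line_to([*s,.26],speed=.15)
bot.goto([s[0]+.05,s[1],.40],Rt(172.6)); 
bot.goto([.65,.04,.42],Rt(172.6))
p=shot("wrist");cv2.imwrite("pics/w6.png",p["pixels"]);np.save("w6.npy",p,allow_pickle=True);print(bot.sense()["time"])
P=cloud(p,np.ones((400,640),bool))
g=np.linalg.norm(P[:,:2]-s,axis=1)<.14
m=g&(abs(P[:,2]-.157)<.004);r=cv2.minAreaRect(P[m,:2].astype(np.float32)*1000);print("top",m.sum(),np.median(P[m,2]),r)
A=np.c_[P[m,:2],np.ones(m.sum())];print("plane",np.linalg.lstsq(A,P[m,2],rcond=None)[0])
for t in("stud_a_hub","stud_a_tip"):
    for q in bot.place_of(p,t)[:3]: print(t,round(q["p"],2),q["xy"],at_z(p,q["xy"],.1855))
E
```

```text
21.0333
top 16939 0.1565935339530125 ((577.6699829101562, 83.65943908691406), (202.8542022705078, 199.16915893554688), 82.5682601928711)
plane [-0.0004  0.0003  0.1568]
stud_a_hub 0.83 [324.3, 38.5] [0.51   0.0621 0.1855]
```

View pics/w6.png

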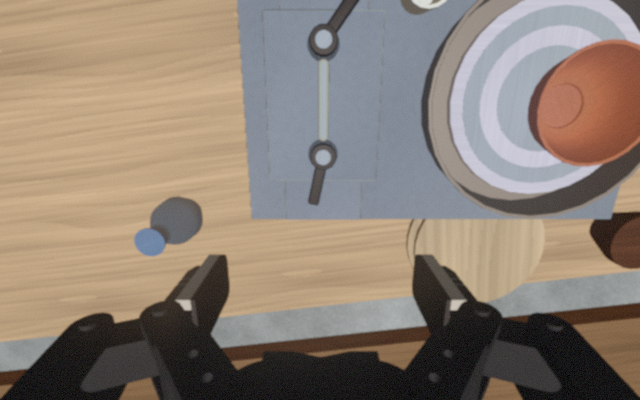

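The cover is seated flat, top at z 0.157. Stud A's hub is at (322,155) with its lever about 10° off. Stud B's hub is at (322,40) with its lever about 40° off. I'll measure the hubs and levers, then reset both levers to their zero stops.

```bash
cat >> h.py <<'E'
S=np.array([.5736,.0528]); H0=172.6
ex=np.array([np.cos(np.radians(7.4)),-np.sin(np.radians(7.4))]);ey=np.array([-ex[1],ex[0]])
def stud(sg,phi,r,off):  # sg +1 A, -1 B; phi clockwise deg; off along clockwise direction
    a=np.radians(phi);u=sg*(np.cos(a)*ex-np.sin(a)*ey);v=sg*(-np.sin(a)*ex-np.cos(a)*ey)
    return S+sg*.064*ex+r*u+off*v
def st():
    s=bot.sense();return round(s["time"],2),np.round(s["position"],4),np.round(s["ft_force"],2)
def arc(sg,phis,r,off,z,speed,stop):
    for f in phis:
        if bot.line_to([*stud(sg,f,r,off),z],Rt(H0-f),speed=speed,stop_force=stop):
            print("stop heading for",f,st());return True
    print("no stop",st());return False
E
python3 - <<'E'
from h import *
np.set_printoptions(precision=4,suppress=True)
p=np.load("w6.npy",allow_pickle=True).item();P=cloud(p,np.ones((400,640),bool))
w=np.c_[(P[:,:2]-S)@ex,(P[:,:2]-S)@ey]
m=(abs(P[:,2]-.1566)<.003)&(abs(w[:,1])<.09)&(w[:,0]<.12);print("cover y",np.percentile(w[m,1],[.5,99.5]),"x max",np.percentile(w[m,0],99.5))
ph=[]
for sg in(1,-1):
    d=(w-[sg*.064,0])*sg;r=np.linalg.norm(d,axis=1);z=abs(P[:,2]-.184)<.006
    l=z&(r>.024)&(r<.07)&~((d[:,0]<0)&(abs(d[:,1])<.012));c=d[l].mean(0);f=np.degrees(np.arctan2(-c[1],c[0]))
    h=z&(r<.022);print(sg,"lever deg",f,l.sum(),"hub off",(d[h].min(0)+d[h].max(0))/2,np.median(P[h,2]));ph.append(f)
print(bot.sense()["time"])
bot.close(f_grip=40)
sg=1;f=ph[0]+8
bot.goto([*stud(sg,f,.044,.026),.24],Rt(H0-f));bot.line_to([*stud(sg,f,.044,.026),.165],speed=.12,stop_force=8);print(st())
arc(sg,[ph[0],5,0,-6],.044,.022,.165,.04,5)
E
```

```text
cover y [-0.0692  0.0691] x max 0.09884956944899913
1 lever deg 12.424455551865414 323 hub off [ 0.0029 -0.    ] 0.18514832280611415
-1 lever deg 38.57685351722652 339 hub off [ 0.0022 -0.0012] 0.18498146674357946
21.1333
(23.44, array([0.6646, 0.0012, 0.1662]), array([ 0.27, -0.13, -0.19]))
no stop (24.7, array([0.6802, 0.021 , 0.165 ]), array([-1.13, -2.54,  0.3 ]))
```

```bash
python3 - <<'E'
from h import *
np.set_printoptions(precision=4,suppress=True)
s=arc(1,[-10,-16,-22],.044,.022,.165,.03,8)
bot.line_to([*stud(1,5,.044,.032),.165],speed=.08)
bot.line_to([*stud(1,5,.044,.032),.25],speed=.2)
sg=-1;f=55
bot.goto([*stud(1,0,-.03,0),.30],Rt(H0-f));bot.goto([*stud(sg,f,.044,.026),.24],Rt(H0-f));bot.line_to([*stud(sg,f,.044,.026),.165],speed=.12,stop_force=8);print(st())
arc(sg,[40,25,10,0,-10,-16,-22],.044,.022,.165,.05,8)
E
```

```text
stop heading for -10 (24.91, array([0.6811, 0.0212, 0.1648]), array([-1.24, -7.4 ,  3.05]))
(28.36, array([0.5136, 0.112 , 0.1656]), array([ 0.43,  0.56, -0.05]))
stop heading for -10 (30.2, array([0.4667, 0.0844, 0.1651]), array([0.6 , 2.78, 2.58]))
```

```bash
cat >> h.py <<'E'
def levers(p,z0):
    P=cloud(p,np.ones((400,640),bool));w=np.c_[(P[:,:2]-S)@ex,(P[:,:2]-S)@ey];o=[]
    for sg in(1,-1):
        d=(w-[sg*.064,0])*sg;r=np.linalg.norm(d,axis=1);z=abs(P[:,2]-z0)<.006
        l=z&(r>.024)&(r<.07)&~((d[:,0]<0)&(abs(d[:,1])<.012));c=d[l].mean(0)
        o.append((round(float(np.degrees(np.arctan2(-c[1],c[0]))),1),int(l.sum()),round(float(np.median(P[l,2])),4)))
    return o
E
python3 - <<'E'
from h import *
np.set_printoptions(precision=4,suppress=True)
bot.line_to([*stud(-1,8,.044,.032),.165],speed=.08)
bot.line_to([*stud(-1,8,.044,.032),.25],speed=.2)
bot.goto([*(S+.07*ex),.40],Rt(H0))
p=shot("wrist");cv2.imwrite("pics/w7.png",p["pixels"]);print(levers(p,.184),st())
E
```

```text
[(-3.9, 340, 0.1837), (-3.7, 255, 0.1837)] (32.2, array([0.6424, 0.0441, 0.3989]), array([-0.64, -0.  , -0.41]))
```

View pics/w7.png

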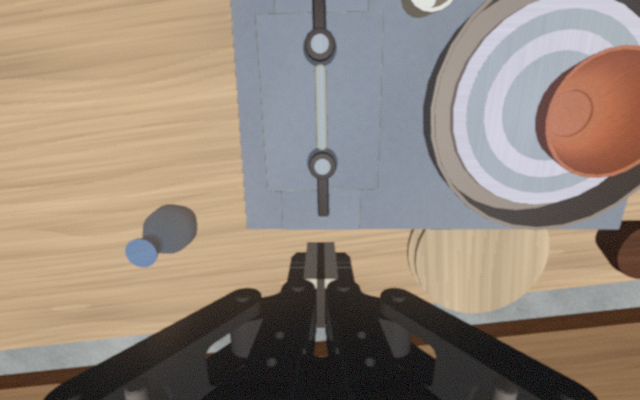

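Both levers now lie in line with the handle bar: hub A (322,165) with its tip at (323,215), and hub B (320,45). Next I'll press both studs.

```bash
python3 - <<'E'
from h import *
for sg in(1,-1):
    h=stud(sg,0,0,0)
    if sg<0: bot.line_to([*stud(1,0,0,0),.22],speed=.2)
    bot.goto([*h,.215],Rt(H0)) if sg>0 else bot.line_to([*h,.22],speed=.25)
    print(bot.line_to([*h,.190],speed=.1,stop_force=15),end=" ")
    print(bot.line_to([*h,.167],speed=.03,stop_force=28),st())
bot.line_to([*stud(-1,0,0,0),.23],speed=.2)
E
```

```text
False True (34.01, array([0.6379, 0.0446, 0.1721]), array([-1.84, -0.85,  7.95]))
False True (36.15, array([0.5109, 0.0611, 0.172 ]), array([-2.73,  0.36,  9.99]))
```

Both studs went in to z 0.172, full travel. Next I'll turn B, then A, clockwise.

```bash
python3 - <<'E'
from h import *
for sg in(-1,1):
    a=[*stud(sg,0,.042,-.027)]
    bot.goto([*a,.23],Rt(H0));bot.line_to([*a,.1625],speed=.12,stop_force=8);print(st())
    arc(sg,[0,15,30,45,60,75,85,92,98],.042,-.0175,.1625,.06,12)
    s=bot.sense();f=90
    bot.line_to([*stud(sg,85,.042,-.032),.1625],speed=.1)
    bot.line_to([*stud(sg,85,.042,-.032),.25],speed=.2)
    bot.goto([*(S+sg*.03*ex),.27],Rt(H0))
bot.goto([*(S+.06*ex),.40],Rt(H0))
p=shot("wrist");cv2.imwrite("pics/w8.png",p["pixels"]);print(levers(p,.1705),st())
E
```

```text
(37.62, array([0.4655, 0.0398, 0.1627]), array([ 0.41, -0.06, -0.4 ]))
stop heading for 98 (40.77, array([0.4981, 0.1064, 0.1615]), array([-7.26,  1.75,  8.57]))
(44.67, array([0.6823, 0.066 , 0.1639]), array([ 0.44, -0.91,  0.51]))
stop heading for 98 (47.83, array([ 0.6468, -0.0009,  0.1632]), array([ 6.84, -0.95, -1.04]))
[(94.8, 379, 0.1702), (89.4, 516, 0.1702)] (50.9, array([0.6332, 0.045 , 0.3988]), array([-0.64, -0.23, -0.44]))
```

View pics/w8.png

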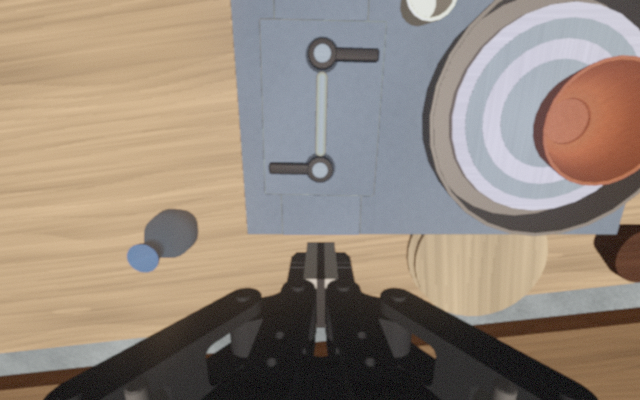

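Both levers now lie straight across the cover, A's tip at (270,168) and B's at (378,55), and both are low. The pots haven't moved. Handing in.

```bash
python3 - <<'E'
from h import *
p=np.array(bot.snapshot("wrist")["shot"])
print(bot.sign_off())
E
```

```text
the job is handed in; nothing more can be done
None
```

The cover sits flat over the curb, both studs are pushed fully in and turned to their locked stops, the pots stand where they were, and the job was handed in at about 51 s; the hand-in returned no verdict.

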